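# Put the pastry cutters back on their outlines

### The arm

A 6-joint arm with a two-finger parallel gripper is mounted at the origin on the work surface. World frame = base frame: x ahead of the robot, y to its left, z up, the work surface at z = 0. Lengths are in mm, angles in rad, forces in N, time in s.
With the tool pointing down it reaches from about 350 to 975 mm from the base axis. Payload 7.1 kg.
Tool frame: the origin (TCP) lies at the centre of the arm's flange, where the gripper is bolted on; the fingertips stand 182 mm ahead of it and the grasp point (between the pads) lies 163 mm ahead of it; z points along the fingers, y is the line along which they close (so a half turn about z gives the same grasp; the last joint's range is limited). The gripper opens to 88 mm and grips with 3 to 60 N. Pads are 20 mm wide; open, the fingers measure 115 mm over their backs; the gripper's body (75 mm by 178 mm) begins 61 mm behind the grasp point.
Start: joints at [1.28, 0.423, 1.63, -0, 1.089, -0.019], TCP at [167.76, 602.049, 404.675] pointing down, gripper open.
Joint ranges: [-3, 3], [-0.9, 2.11], [0.09, 2.58], [-1.31, 4.45], [0.11, 2.69], [-2.54, 2.54]. Speed limits (rad/s): [2.39, 2.39, 3.01, 3.14, 3.14, 3.14].

### API

Orientations are given as a rotation vector (axis times angle).
In Python, from workcell import readout, get_image, ctrl gives the robot as it stands.
- The arm moves only by the tool step_arm, never from a script. Its argument "targets" is a list that holds one entry, the list of rows, each a list of 7 numbers: the shift along the world's x, y, z as a fraction of full scale, then the turn, a rotation vector about the world's x, y, z as a fraction of full scale, then the opening, from 0 (shut) to 1 (fully open). In form: [[[dx, dy, dz, wx, wy, wz, claw], ...]]. A call has exactly 5 rows; each row shifts and turns the commanded pose from where the row before left it; what a row does not reach is not made up. Full scale, the value 1, is 0.05 m for a shift and 4 degrees for a turn. A row lasts 1/8 s, in which the tool goes at most 62.5 mm and 10.7 degrees, less where a joint would pass 70% of its speed; a pose out of reach is approached as far as the arm can. A call with a number of a shift or a turn outside -1 to 1 is refused whole. A call with a gripper value outside its range is refused whole. The fingers move at their own pace and stop on an object; the grip force is fixed at half the most. Time passes only in rows, so rows that do not move let the fingers close, or fill a call up. It gives the time, the measured TCP pose, the force, the opening and the grip force at its end, in the units of the state.
- readout.get_obs(): the state, without advancing time (a new reading comes with each control period).
- get_image(name): name is "scene" or "top"; returns a dict with "pixels" (480x640x3 uint8, red, green, blue), "intrinsics" (3x3 intrinsics, pixels), "k1" (the pictures are not rectified: a ray, as slopes to the right and down, at radius r is drawn at 1 + k1 r^2 times it, then the intrinsics apply), "extrinsics" (4x4, takes a point from world to camera coordinates). Camera axes: x right, y down, z forward; pixel columns grow to the right and rows downward; lengths in mm; the calibration is good to about 2 mm. A picture is of the moment at which its call begins. There is no depth.
- ctrl.close_job(): hands the job in; it is judged then, once.
The state is a dict: "t": time; "qpos": joint angles; "qvel": joint speeds; "joint_torque": joint torques, N m; "ee_pos": TCP position; "orientation": TCP orientation; "ft_force": force on the tool from outside, world axes, zero at the start; "moment": the same for the moment, N m; "width": finger opening in mm; "grasp_force": force on a finger pad.
Only numpy, scipy, OpenCV 4.12 (cv2) and the standard library are available. Lean on these libraries where they do the work, as an engineer would, in place of code of your own. Each camera call takes 0.05 s, during which the arm holds its last target. There are 200 camera calls.

### The job

Tidy the pastry bench: put each of the four red plunger cutters (finger-shaped, round, square and flower-shaped) back on the white pad that shows its outline, standing upright, centred on the outline and turned to fit it. Leave all four cutters standing there, and don't shift or knock over the amber and green spice jars that stand among them.

Things in the scene. Friction and masses are not known exactly. Their poses are not given: they have to be found in the camera images.
- cutter_finger: Loose red pastry cutter, 90 g, upright. Base seen from above: a rectangle 84 mm along the body's x by 34 mm along y, 24 mm high. In its middle a steel stem (16 mm) carries a black round knob, 26 mm across, 38 to 62 mm above the underside: grip there from above. Origin: centre of the underside; z up along the stem. Fits its outline in two ways, half a turn apart.
- cutter_round: Loose red pastry cutter, 90 g, upright. Base seen from above: a plain round disc 62 mm across, 24 mm high. In its middle a steel stem (16 mm) carries a black round knob, 26 mm across, 38 to 62 mm above the underside: grip there from above. Origin: centre of the underside; z up along the stem. Fits its outline at any turn.
- cutter_square: Loose red pastry cutter, 90 g, upright. Base seen from above: a square of 54 mm with sides along the body's x and y, 24 mm high. In its middle a steel stem (16 mm) carries a black round knob, 26 mm across, 38 to 62 mm above the underside: grip there from above. Origin: centre of the underside; z up along the stem. Fits its outline in four ways, a quarter turn apart.
- cutter_flower: Loose red pastry cutter, 90 g, upright. Base seen from above: a four-petal flower 66 mm across, petals on the body's +x, -x, +y and -y axes, 24 mm high. In its middle a steel stem (16 mm) carries a black round knob, 26 mm across, 38 to 62 mm above the underside: grip there from above. Origin: centre of the underside; z up along the stem. Fits its outline in four ways, a quarter turn apart.
- pad_finger: Fixed white square pad, 100 x 100 mm, 4 mm thick, flat on the bench, with a dark blue filled outline in its middle: a rectangle 84 mm along the body's x by 34 mm along y, drawn 3 mm larger all round. Origin: centre of the underside, below the middle of the outline; the outline has the same axes as the cutter of that shape; the pad's top is 4 mm above the origin.
- pad_round: Fixed white square pad, 100 x 100 mm, 4 mm thick, flat on the bench, with a dark blue filled outline in its middle: a plain round disc 62 mm across, drawn 3 mm larger all round. Origin: centre of the underside, below the middle of the outline; the outline has the same axes as the cutter of that shape; the pad's top is 4 mm above the origin.
- pad_square: Fixed white square pad, 100 x 100 mm, 4 mm thick, flat on the bench, with a dark blue filled outline in its middle: a square of 54 mm with sides along the body's x and y, drawn 3 mm larger all round. Origin: centre of the underside, below the middle of the outline; the outline has the same axes as the cutter of that shape; the pad's top is 4 mm above the origin.
- pad_flower: Fixed white square pad, 100 x 100 mm, 4 mm thick, flat on the bench, with a dark blue filled outline in its middle: a four-petal flower 66 mm across, petals on the body's +x, -x, +y and -y axes, drawn 3 mm larger all round. Origin: centre of the underside, below the middle of the outline; the outline has the same axes as the cutter of that shape; the pad's top is 4 mm above the origin.
- jar_amber: Bystander: loose amber glass spice jar with a yellow cap, 48 mm in diameter, 62 mm high, standing among the cutters and pads. Origin: centre of its underside. Also there: a blue piping nozzle (48 mm high) and a white ramekin (42 mm high), straight ahead of the robot, at least 90 mm from every cutter's and pad's centre. Nothing among the cutters is taller than 62 mm.
- jar_green: Bystander: loose green glass spice jar with a green cap, 48 mm in diameter, 62 mm high, standing among the cutters and pads. Origin: centre of its underside.

How it is judged:
By the outcome, as a careful person would: the job done as asked, in the order asked, and still so for the second after the job is handed in, with the robot touching nothing.
It also fails if it takes over 106 s, if anything falls off the work surface, if the arm or the gripper's body presses on something with over 40 N, if the wrist force passes 120 N, or if a joint passes its speed limit or range.

## Working session

There is one attempt and no reset: what is moved stays moved. The work goes in short steps, Python scripts to look and compute and a tool call to move; the robot and the scene stay as the last step left them, time stands still between calls to the robot, and variables do not carry over. Pictures are saved under pics/ and viewed, at most 14 in all, crops included, and the job is handed in when it is done.

Besides the shell and the picture viewer there is one more tool, called by a JSON object that holds its "name" and its "arguments". step_arm: Moves the arm, as the interface text tells. Shift numbers are shares of 0.05 m and turn numbers shares of 4 degrees, none past 1 either way. Its arguments: {"type":"object","properties":{"targets":{"type":"array"}},"required":["targets"]}

```bash
mkdir -p pics; ls
python3 - <<'E'
from workcell import readout,get_image
import cv2,pickle
for n in("scene","top"):
    d=get_image(n);pickle.dump(d,open(n+'.pkl','wb'));cv2.imwrite(f'pics/{n}0.png',d['pixels'][:,:,::-1])
    print(d['intrinsics'],d['k1'],d['extrinsics'])
o=readout.get_obs();print(o['t'],o['ee_pos'],o['orientation'],o['width'])
E
```

```text
pics
[[433.74514233   0.         317.8446869 ]
 [  0.         433.74514233 238.35536272]
 [  0.           0.           1.        ]] -0.020694793753695633 [[-8.68621203e-01  4.95310143e-01 -1.28478601e-02  4.38317800e+02]
 [ 2.86479594e-01  4.80902445e-01 -8.28650879e-01 -1.18399505e+02]
 [-4.04260619e-01 -7.23464374e-01 -5.59618310e-01  1.26423672e+03]
 [ 0.00000000e+00  0.00000000e+00  0.00000000e+00  1.00000000e+00]]
[[543.53702486   0.         324.2756868 ]
 [  0.         543.53702486 240.93201028]
 [  0.           0.           1.        ]] -0.054409494539638746 [[-6.86751958e-03 -9.99957709e-01 -6.11693289e-03 -2.56402533e+00]
 [-9.95507763e-01  7.41435503e-03 -9.43892021e-02  5.05332111e+02]
 [ 9.44305634e-02  5.44123448e-03 -9.95516580e-01  1.33452007e+03]
 [ 0.00000000e+00  0.00000000e+00  0.00000000e+00  1.00000000e+00]]
0.1 [167.67692861 601.83964607 403.97712269] [-4.25544201e-01 -3.11240525e+00  2.10645892e-03] 87.85862965831737
```

View pics/top0.png

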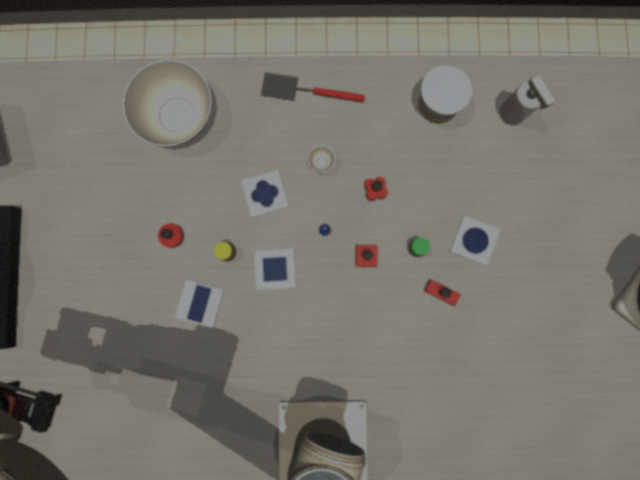

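View pics/scene0.png

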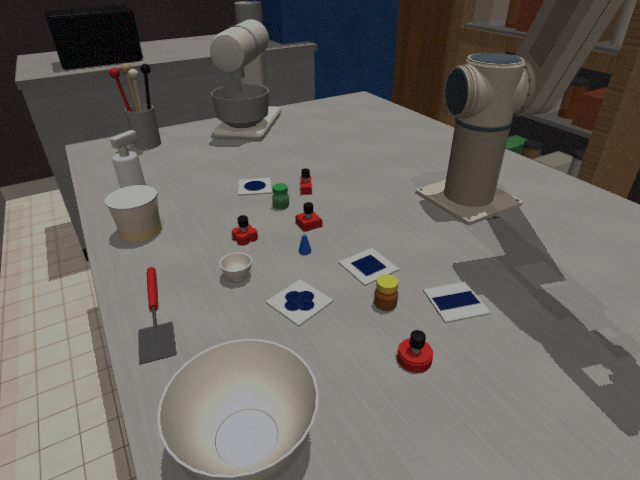

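The top view shows the pads at about (265,193) flower, (275,269) square, (199,303) finger and (475,240) round. The cutters are at (171,236) round, (376,188) flower, (367,256) square and (442,292) finger. The jars are at (224,251) amber and (420,246) green. I'll fit models to both views next.

```bash
cat > vis.py <<'E'
import numpy as np,cv2
from scipy.optimize import minimize
def proj(d,P):
    P=np.asarray(P,float);E=d['extrinsics'];c=P@E[:3,:3].T+E[:3,3]
    s=c[:,:2]/c[:,2:];s=s*(1+d['k1']*(s**2).sum(1,keepdims=True));K=d['intrinsics']
    return s*[K[0,0],K[1,1]]+[K[0,2],K[1,2]]
def unproj(d,uv,z):
    g=np.array([500.,0.])
    return minimize(lambda p:((proj(d,[[p[0],p[1],z]])[0]-uv)**2).sum(),g,method='Nelder-Mead',options=dict(xatol=.05,fatol=1e-4)).x
def polys(shape,m=0,rp=14.):
    a=np.linspace(0,2*np.pi,40,endpoint=False);C=np.c_[np.cos(a),np.sin(a)]
    R=lambda x,y:np.array([[x,y],[-x,y],[-x,-y],[x,-y]])
    if shape=='finger':return [R(42+m,17+m)]
    if shape=='square':return [R(27+m,27+m)]
    if shape=='round':return [C*(31+m)]
    D=33-rp
    return [C*(rp+m)+D*np.array(v) for v in ((1,0),(-1,0),(0,1),(0,-1))]+[R(D*.6,D*.6)]
S=8
def render(d,box,shape,x,y,th,kind,rp,z0=0):
    u0,v0,u1,v1=box;im=np.zeros(((v1-v0)*S,(u1-u0)*S),np.uint8)
    c,s=np.cos(th),np.sin(th);M=np.array([[c,s],[-s,c]])
    def fill(Q,z,val):
        q=np.c_[Q@M+[x,y],np.full(len(Q),z+z0)];p=(proj(d,q)-[u0,v0]+.5)*S
        cv2.fillPoly(im,[np.round(p).astype(np.int32)],val)
    if kind=='pad':
        for Q in polys(shape,3,rp):fill(Q,4,255)
    else:
        for z in range(0,25,4):
            for Q in polys(shape,0,rp):fill(Q,z,255)
        a=np.linspace(0,2*np.pi,24);C=np.c_[np.cos(a),np.sin(a)]
        for z in range(26,39,3):fill(C*8,z,0)
        for z in range(38,63,4):fill(C*13,z,0)
    return cv2.resize(im,(u1-u0,v1-v0),interpolation=cv2.INTER_AREA)/255.
def fit(cams,shape,kind,xy,rp=14.,z0=0):
    data=[]
    for d in cams:
        p=proj(d,[[*xy,15]])[0].astype(int);h=34
        b=(max(p[0]-h,0),max(p[1]-h,0),min(p[0]+h,640),min(p[1]+h,480))
        I=d['pixels'][b[1]:b[3],b[0]:b[2]].astype(float)
        f=I[...,0]-np.maximum(I[...,1],I[...,2]) if kind!='pad' else I[...,2]-I[...,0]
        data.append((d,b,np.clip(f,0,None)))
    def cost(p):
        t=0
        for d,b,f in data:
            m=cv2.GaussianBlur(render(d,b,shape,*p,kind,rp,z0),(0,0),.6)
            a=(m*f).sum()/max((m*m).sum(),1e-6);t+=((f-a*m)**2).sum()/(f**2).sum()
        return t/len(data)
    best=None
    for th in ([0] if shape=='round' else np.deg2rad(np.arange(0,180 if shape=='finger' else 90,22.5))):
        r=minimize(lambda q:cost([q[0],q[1],q[2]/30]),[*xy,th*30],method='Nelder-Mead',options=dict(xatol=.1,fatol=1e-5,initial_simplex=np.array([[*xy,th*30],[xy[0]+8,xy[1],th*30],[xy[0],xy[1]+8,th*30],[*xy,th*30+6]])))
        if best is None or r.fun<best.fun:best=r
    return best.x[0],best.x[1],np.rad2deg(best.x[2]/30),best.fun
E
python3 - <<'E'
import pickle
from vis import *
t,s=[pickle.load(open(n+'.pkl','rb')) for n in('top','scene')]
for n,uv in dict(amber=(224,251),green=(420,246),nozzle=(325,230),ramekin=(322,159)).items():print(n,unproj(t,uv,62 if n in('amber','green') else 45).round())
L=[('finger','pad',199,303),('round','pad',475,240),('square','pad',275,269),('flower','pad',265,193),('finger','cut',442,292),('round','cut',171,236),('square','cut',367,256),('flower','cut',376,188)]
for sh,k,u,v in L:
    xy=unproj(t,(u,v),4 if k=='pad' else 24)
    for rp in ((11,13,15) if sh=='flower' else (14,)):
        for c in ([t],[s],[t,s]):print(sh,k,rp,len(c),np.round(fit(c,sh,k,xy,rp),3))
E
```

```text
amber [479.   0.]
green [ 488. -239.]
nozzle [530.  -8.]
ramekin [709.  -0.]
finger pad 14 1 [ 3.51792e+02  3.11654e+02 -1.59220e+01  3.90000e-02]
finger pad 14 1 [ 3.52306e+02  3.08300e+02 -1.58130e+01  3.10000e-02]
finger pad 14 2 [ 3.52113e+02  3.09542e+02 -1.58760e+01  5.10000e-02]
round pad 14 1 [ 5.06708e+02 -3.89377e+02 -4.03000e-01  4.00000e-02]
round pad 14 1 [ 5.07097e+02 -3.92059e+02  9.59900e+00  9.40000e-02]
round pad 14 2 [ 5.07011e+02 -3.90517e+02  1.58100e+00  7.20000e-02]
square pad 14 1 [4.37826e+02 1.20368e+02 3.13900e+00 3.60000e-02]
square pad 14 1 [4.37813e+02 1.17376e+02 9.27700e+01 2.90000e-02]
square pad 14 2 [4.37837e+02 1.18737e+02 3.54300e+00 4.10000e-02]
flower pad 11 1 [6.31382e+02 1.47113e+02 1.62680e+01 8.70000e-02]
flower pad 11 1 [6.31307e+02 1.43549e+02 1.62210e+01 6.60000e-02]
flower pad 11 2 [6.31680e+02 1.44878e+02 1.62260e+01 8.80000e-02]
flower pad 13 1 [6.31463e+02 1.46764e+02 1.64320e+01 5.00000e-02]
flower pad 13 1 [6.31628e+02 1.43700e+02 1.57590e+01 2.30000e-02]
flower pad 13 2 [6.31584e+02 1.44761e+02 1.59230e+01 4.90000e-02]
flower pad 1
[... 726 characters left out ...]

square cut 14 2 [ 4.69259e+02 -1.11582e+02 -2.51000e+00  1.77000e-01]
flower cut 11 1 [ 6.40568e+02 -1.36914e+02  5.39260e+01  1.06000e-01]
flower cut 11 1 [ 6.40176e+02 -1.39967e+02  5.25080e+01  1.05000e-01]
flower cut 11 2 [ 6.40558e+02 -1.37675e+02  5.32060e+01  1.15000e-01]
flower cut 13 1 [ 6.40746e+02 -1.36930e+02  5.46910e+01  7.40000e-02]
flower cut 13 1 [ 6.40435e+02 -1.39599e+02  5.34690e+01  1.00000e-01]
flower cut 13 2 [ 6.40780e+02 -1.37609e+02  5.46260e+01  9.50000e-02]
flower cut 15 1 [ 6.40783e+02 -1.36938e+02  5.41300e+01  7.90000e-02]
flower cut 15 1 [ 6.40545e+02 -1.40130e+02 -3.47540e+01  1.08000e-01]
flower cut 15 2 [ 6.40755e+02 -1.37555e+02  5.41480e+01  1.02000e-01]
```

{"name": "step_arm", "arguments": {"targets": [[[0.6,-0.9,0,0,0,0,0.7],[0.6,-0.9,0,0,0,0,0.7],[0.6,-0.9,0,0,0,0,0.7],[0.6,-0.9,0,0,0,0,0.7],[0.6,-0.9,0,0,0,0,0.7]]]}}

```text
t: 0.72
ee_pos: [318.4, 375.5, 404.5]
orientation: [-0.425, -3.113, 0.0]
ft_force: [1.3, -0.3, 0.8]
width: 61.7
grasp_force: 0.0
```

{"name": "step_arm", "arguments": {"targets": [[[0.6,-0.9,0,0,0,0,0.7],[0.6,-0.9,0,0,0,0,0.7],[0.6,-0.9,0,0,0,0,0.7],[0.6,-0.9,0,0,0,0,0.7],[0.6,-0.9,0,0,0,0,0.7]]]}}

```text
t: 1.35
ee_pos: [468.4, 150.4, 404.6]
orientation: [-0.426, -3.112, 0.0]
ft_force: [0.2, -0.1, -0.3]
width: 61.8
grasp_force: 0.0
```

{"name": "step_arm", "arguments": {"targets": [[[-0.18,-0.9,-0.2,0,0,0,0.7],[-0.18,-0.9,-0.2,0,0,0,0.7],[-0.18,-0.9,-0.2,0,0,0,0.7],[-0.18,-0.9,-0.2,0,0,0,0.7],[-0.18,-0.9,-0.2,0,0,0,0.7]]]}}

```text
t: 1.98
ee_pos: [422.2, -74.3, 354.3]
orientation: [0.425, 3.113, -0.0]
ft_force: [0.9, 0.1, -0.0]
width: 61.6
grasp_force: 0.0
```

{"name": "step_arm", "arguments": {"targets": [[[-0.18,-0.9,-0.2,0,0,0,0.7],[-0.18,-0.9,-0.2,0,0,0,0.7],[-0.18,-0.9,-0.2,0,0,0,0.7],[-0.18,-0.9,-0.2,0,0,0,0.7],[-0.18,-0.9,-0.2,0,0,0,0.7]]]}}

```text
t: 2.6
ee_pos: [377.2, -299.4, 304.2]
orientation: [-0.426, -3.112, -0.0]
ft_force: [-0.5, -0.6, 0.5]
width: 61.4
grasp_force: 0.0
```

{"name": "step_arm", "arguments": {"targets": [[[-0.04,-0.07,-0.5,0,0,0,0.7],[0,0,-0.5,0,0,0,0.7],[0,0,-0.5,0,0,0,0.7],[0,0,-0.33,0,0,0,0.7],[0,0,0,0,0,0,0.7]]]}}

```text
t: 3.22
ee_pos: [375.5, -301.2, 212.2]
orientation: [-0.425, -3.111, -0.002]
ft_force: [-0.3, 0.2, 0.8]
width: 61.5
grasp_force: 0.0
```

{"name": "step_arm", "arguments": {"targets": [[[0,0,0,0,0,0,0],[0,0,0,0,0,0,0],[0,0,0,0,0,0,0],[0,0,0,0,0,0,0],[0,0,0,0,0,0,0]]]}}

```text
t: 3.85
ee_pos: [375.9, -301.5, 213.6]
orientation: [0.426, 3.112, -0.0]
ft_force: [-1.8, 0.5, 5.7]
width: 25.4
grasp_force: 30.0
```

{"name": "step_arm", "arguments": {"targets": [[[0,0,0.3,0,0,0,0],[0,0,0.5,0,0,0,0],[0,0,0.5,0,0,0,0],[0,0,0.5,0,0,0,0],[0,0,0.2,0,0,0,0]]]}}

```text
t: 4.47
ee_pos: [375.9, -301.6, 315.0]
orientation: [0.425, 3.11, -0.002]
ft_force: [-0.3, -0.2, -0.8]
width: 25.1
grasp_force: 30.0
```

Run:
```python
from workcell import readout,get_image
import cv2
from vis import *
o=readout.get_obs();p=o['ee_pos'];print(o['t'],p,o['orientation'],o['width'],o['grasp_force'])
I=[]
for n in("top","scene"):
    d=get_image(n);z0=p[2]-213
    u=proj(d,[[p[0],p[1],z0+15]])[0].astype(int)
    x0,y0=max(u[0]-45,0),max(u[1]-45,0)
    I.append(cv2.resize(d['pixels'][y0:y0+90,x0:x0+90],(400,400)))
    print(n,np.round(fit([d],'finger','cut',p[:2],14,z0),2))
cv2.imwrite('pics/h1.png',np.hstack(I)[:,:,::-1])
```

```text
4.475 [ 375.91322982 -301.62121167  315.00080885] [ 4.25267631e-01  3.11048775e+00 -2.31017076e-03] 25.128620736306456 29.999825656414032
top [ 378.44 -309.78   69.63    0.65]
scene [ 376.51 -301.9    62.84    0.53]
```

View pics/h1.png

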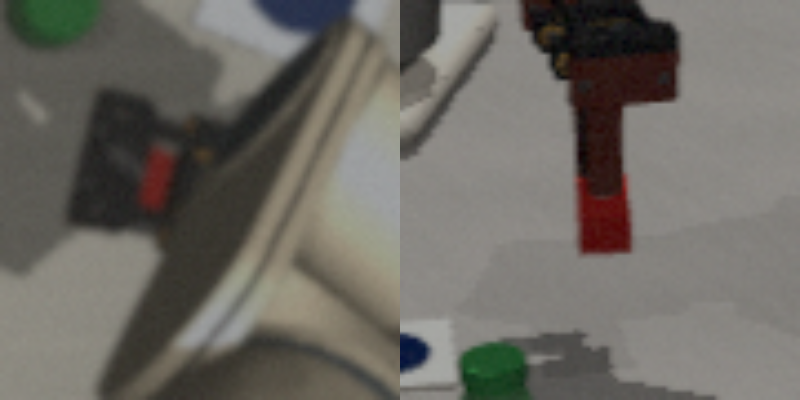

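The finger cutter is held (opening 25 mm, 30 N). Next I carry it to its pad.

{"name": "step_arm", "arguments": {"targets": [[[0.1,0.61,0,0,0,-0.994,0],[0.1,0.61,0,0,0,-0.994,0],[0.1,0.61,0,0,0,-0.994,0],[0.1,0.61,0,0,0,-0.994,0],[0.1,0.61,0,0,0,-0.994,0]]]}}

```text
t: 5.2
ee_pos: [400.5, -147.9, 312.3]
orientation: [-0.96, -2.99, -0.0]
ft_force: [0.8, -0.2, -0.5]
width: 25.5
grasp_force: 30.0
```

{"name": "step_arm", "arguments": {"targets": [[[0.1,0.61,0,0,0,-0.994,0],[0.1,0.61,0,0,0,-0.994,0],[0.1,0.61,0,0,0,-0.994,0],[0.1,0.61,0,0,0,-0.994,0],[0.1,0.61,0,0,0,-0.994,0]]]}}

```text
t: 5.82
ee_pos: [425.5, 4.6, 312.3]
orientation: [-1.461, -2.779, 0.001]
ft_force: [-0.1, -0.6, -0.1]
width: 25.3
grasp_force: 30.0
```

{"name": "step_arm", "arguments": {"targets": [[[-0.148,0.61,0,0,0,-0.994,0],[-0.148,0.61,0,0,0,-0.994,0],[-0.148,0.61,0,0,0,-0.994,0],[-0.148,0.61,0,0,0,-0.994,0],[-0.148,0.61,0,0,0,-0.994,0]]]}}

```text
t: 6.45
ee_pos: [388.1, 156.9, 312.3]
orientation: [-1.919, -2.486, 0.002]
ft_force: [-0.1, -0.5, -0.9]
width: 25.6
grasp_force: 30.0
```

{"name": "step_arm", "arguments": {"targets": [[[-0.148,0.61,0,0,0,-0.994,0],[-0.148,0.61,0,0,0,-0.994,0],[-0.148,0.61,0,0,0,-0.994,0],[-0.148,0.61,0,0,0,-0.994,0],[-0.148,0.61,0,0,0,-0.994,0]]]}}

```text
t: 7.08
ee_pos: [351.1, 309.3, 312.2]
orientation: [-2.32, -2.118, 0.003]
ft_force: [0.5, 0.2, -0.1]
width: 25.4
grasp_force: 30.0
```

{"name": "step_arm", "arguments": {"targets": [[[0,0.03,-0.5,0,0,0,0],[0,0,-0.6,0,0,0,0],[0,0,-0.4,0,0,0,0],[0,0,0,0,0,0,0],[0,0,0,0,0,0,0]]]}}

```text
t: 7.7
ee_pos: [351.8, 310.1, 238.2]
orientation: [-2.318, -2.121, 0.001]
ft_force: [-0.2, 0.3, -0.7]
width: 25.4
grasp_force: 30.0
```

```bash
cat > look.py <<'E'
import sys,cv2
from workcell import readout,get_image
from vis import *
shape,png=sys.argv[1],sys.argv[2]
o=readout.get_obs();p=o['ee_pos'];print(o['t'],p.round(1),o['orientation'].round(4),round(o['width'],1),o['ft_force'].round(1))
xy=[float(v) for v in sys.argv[3:5]];z0=float(sys.argv[5])
I=[]
for n in("top","scene"):
    d=get_image(n)
    u=proj(d,[[*xy,z0+15]])[0].astype(int);x0,y0=max(u[0]-45,0),max(u[1]-45,0)
    I.append(cv2.resize(d['pixels'][y0:y0+90,x0:x0+90],(400,400)))
    print(n,np.round(fit([d],shape,'cut',xy,13.5,z0),2))
if png!='-':cv2.imwrite(f'pics/{png}.png',np.hstack(I)[:,:,::-1])
E
python3 look.py finger h2 352 310 18
```

```text
7.7 [351.8 310.1 238.2] [-2.3180e+00 -2.1205e+00  6.0000e-04] 25.4 [-0.2  0.3 -0.7]
top [373.36 310.15 167.12   0.61]
scene [ 3.4735e+02  3.0614e+02 -1.6520e+01  9.0000e-02]
```

View pics/h2.png

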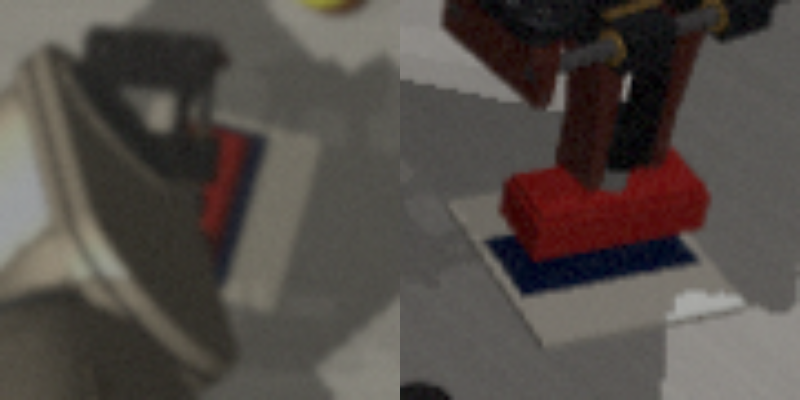

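Aligned in yaw, and still 21 mm above the pad. I refit with the right height.

```bash
python3 look.py finger - 352 310 25.2
```

```text
7.8 [352.  310.2 238.8] [2.3179e+00 2.1205e+00 1.9000e-03] 25.5 [ 0.9  0.7 -0.6]
top [374.06 308.79 -12.9    0.61]
scene [3.5414e+02 3.1134e+02 1.6397e+02 1.0000e-01]
```

{"name": "step_arm", "arguments": {"targets": [[[0,0,-0.2,0,0,0,0],[0,0,-0.15,0,0,0,0],[0,0,-0.06,0,0,0,0],[0,0,0,0,0,0,0],[0,0,0,0,0,0,0]]]}}

```text
t: 8.52
ee_pos: [351.5, 309.9, 217.5]
orientation: [-2.318, -2.121, 0.002]
ft_force: [-2.0, -1.0, 2.1]
width: 25.4
grasp_force: 30.0
```

{"name": "step_arm", "arguments": {"targets": [[[0,0,0,0,0,0,0.7],[0,0,0,0,0,0,0.7],[0,0,0,0,0,0,0.7],[0,0,0,0,0,0,0.7],[0,0,0,0,0,0,0.7]]]}}

```text
t: 9.15
ee_pos: [351.8, 310.1, 217.7]
orientation: [2.318, 2.121, 0.0]
ft_force: [0.2, -0.2, -0.5]
width: 61.1
grasp_force: 0.0
```

{"name": "step_arm", "arguments": {"targets": [[[0,0,0.4,0,0,0,0.7],[0,0,0.5,0,0,0,0.7],[0,0,0.5,0,0,0,0.7],[0,0,0.5,0,0,0,0.7],[0,0,0,0,0,0,0.7]]]}}

```text
t: 9.78
ee_pos: [352.2, 310.4, 314.2]
orientation: [2.318, 2.12, 0.006]
ft_force: [-0.7, -0.6, -0.1]
width: 61.6
grasp_force: 0.0
```

{"name": "step_arm", "arguments": {"targets": [[[0.7,0.3,0,0,0,0,0.7],[0.7,0.3,0,0,0,0,0.7],[0.7,0.3,0,0,0,0,0.7],[0.7,0.3,0,0,0,0,0.7],[0.65,0.28,0,0,0,0,0.7]]]}}

```text
t: 10.4
ee_pos: [525.2, 384.3, 311.0]
orientation: [-2.318, -2.12, 0.003]
ft_force: [-0.0, -0.1, -0.4]
width: 61.4
grasp_force: 0.0
```

```bash
python3 look.py finger h3 352 310 4
```

```text
10.4 [525.2 384.3 311. ] [-2.3179 -2.1202  0.0028] 61.4 [-0.  -0.1 -0.4]
top [3.5285e+02 3.1481e+02 1.6373e+02 7.0000e-02]
scene [3.5278e+02 3.1097e+02 1.6571e+02 2.3000e-01]
```

View pics/h3.png

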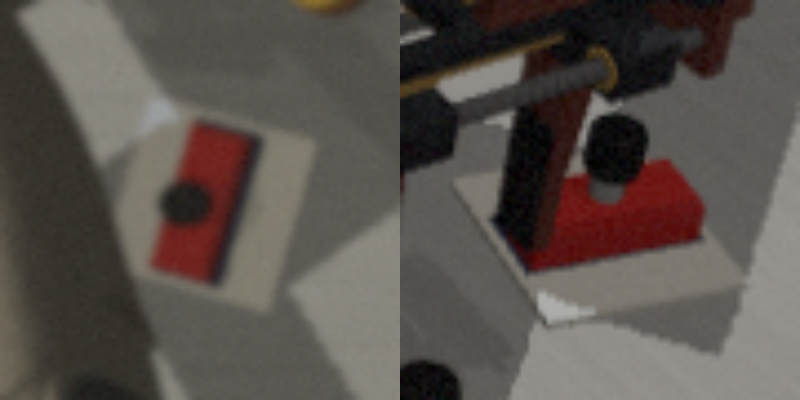

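Top and scene both show the cutter about 3 mm too far in +y, so the camera has about a 3 mm y bias against the robot. I'll apply −3 mm in y from now on and nudge the finger cutter at the end.

{"name": "step_arm", "arguments": {"targets": [[[0,-0.06,-0.5,0,0,0,0.7],[0,0,-0.5,0,0,0,0.7],[0,0,-0.5,0,0,0,0.7],[0,0,-0.49,0,0,0,0.7],[0,0,0,0,0,0,0.7]]]}}

```text
t: 11.12
ee_pos: [522.6, 380.1, 210.3]
orientation: [-2.317, -2.12, 0.009]
ft_force: [0.1, -0.5, 0.7]
width: 61.6
grasp_force: 0.0
```

{"name": "step_arm", "arguments": {"targets": [[[0,0,0,0,0,0,0],[0,0,0,0,0,0,0],[0,0,0,0,0,0,0],[0,0,0,0,0,0,0],[0,0,0,0,0,0,0]]]}}

```text
t: 11.75
ee_pos: [524.4, 381.2, 213.8]
orientation: [2.318, 2.121, 0.001]
ft_force: [-1.5, -0.3, 6.1]
width: 25.3
grasp_force: 30.0
```

{"name": "step_arm", "arguments": {"targets": [[[0,0,0.4,0,0,0,0],[0,0,0.5,0,0,0,0],[0,0,0.5,0,0,0,0],[0,0,0.5,0,0,0,0],[0,0,0.1,0,0,0,0]]]}}

```text
t: 12.38
ee_pos: [524.8, 381.4, 315.9]
orientation: [2.318, 2.12, 0.006]
ft_force: [0.0, -0.0, -0.9]
width: 25.6
grasp_force: 30.0
```

{"name": "step_arm", "arguments": {"targets": [[[-0.017,-0.775,0,0,0,0,0],[-0.017,-0.775,0,0,0,0,0],[-0.017,-0.775,0,0,0,0,0],[-0.017,-0.775,0,0,0,0,0],[-0.017,-0.775,0,0,0,0,0]]]}}

```text
t: 13.0
ee_pos: [519.6, 186.0, 312.8]
orientation: [-2.318, -2.121, 0.001]
ft_force: [-0.4, 0.5, -1.6]
width: 25.6
grasp_force: 30.0
```

{"name": "step_arm", "arguments": {"targets": [[[-0.017,-0.775,0,0,0,0,0],[-0.017,-0.775,0,0,0,0,0],[-0.017,-0.775,0,0,0,0,0],[-0.017,-0.775,0,0,0,0,0],[-0.017,-0.775,0,0,0,0,0]]]}}

```text
t: 13.62
ee_pos: [515.4, -7.7, 312.9]
orientation: [-2.318, -2.12, 0.001]
ft_force: [-0.2, -0.2, -1.5]
width: 25.1
grasp_force: 30.0
```

{"name": "step_arm", "arguments": {"targets": [[[-0.017,-0.775,0,0,0,0,0],[-0.017,-0.775,0,0,0,0,0],[-0.017,-0.775,0,0,0,0,0],[-0.017,-0.775,0,0,0,0,0],[-0.017,-0.775,0,0,0,0,0]]]}}

```text
t: 14.25
ee_pos: [511.1, -201.4, 312.8]
orientation: [-2.318, -2.12, 0.0]
ft_force: [-0.2, -0.5, -0.7]
width: 25.1
grasp_force: 30.0
```

{"name": "step_arm", "arguments": {"targets": [[[-0.017,-0.775,0,0,0,0,0],[-0.017,-0.775,0,0,0,0,0],[-0.017,-0.775,0,0,0,0,0],[-0.017,-0.775,0,0,0,0,0],[-0.017,-0.775,0,0,0,0,0]]]}}

```text
t: 14.88
ee_pos: [506.9, -395.1, 312.6]
orientation: [-2.317, -2.12, 0.0]
ft_force: [-0.7, -0.9, -1.9]
width: 25.7
grasp_force: 30.0
```

{"name": "step_arm", "arguments": {"targets": [[[0,0,-0.5,0,0,0,0],[0,0,-0.6,0,0,0,0],[0,0,-0.4,0,0,0,0],[0,0,-0.1,0,0,0,0],[0,0,0,0,0,0,0]]]}}

```text
t: 15.5
ee_pos: [507.4, -393.9, 233.3]
orientation: [-2.318, -2.121, 0.0]
ft_force: [-0.2, -0.0, -1.1]
width: 25.2
grasp_force: 30.0
```

{"name": "step_arm", "arguments": {"targets": [[[0,0,-0.15,0,0,0,0],[0,0,-0.1,0,0,0,0],[0,0,-0.06,0,0,0,0],[0,0,0,0,0,0,0],[0,0,0,0,0,0,0]]]}}

```text
t: 16.12
ee_pos: [507.3, -394.0, 217.8]
orientation: [2.318, 2.12, 0.0]
ft_force: [0.5, 0.0, 0.5]
width: 25.1
grasp_force: 30.0
```

{"name": "step_arm", "arguments": {"targets": [[[0,0,0,0,0,0,0.7],[0,0,0,0,0,0,0.7],[0,0,0,0,0,0,0.7],[0,0,0,0,0,0,0.7],[0,0,0,0,0,0,0.7]]]}}

```text
t: 16.75
ee_pos: [507.3, -394.0, 217.7]
orientation: [2.318, 2.121, 0.0]
ft_force: [-0.6, 0.2, 0.5]
width: 61.4
grasp_force: 0.0
```

{"name": "step_arm", "arguments": {"targets": [[[0,0,0.4,0,0,0,0.7],[0,0,0.5,0,0,0,0.7],[0,0,0.5,0,0,0,0.7],[0,0,0.5,0,0,0,0.7],[0,0,0,0,0,0,0.7]]]}}

```text
t: 17.38
ee_pos: [507.9, -394.5, 316.0]
orientation: [2.314, 2.117, 0.001]
ft_force: [-0.3, -1.2, 0.3]
width: 61.6
grasp_force: 0.0
```

{"name": "step_arm", "arguments": {"targets": [[[-0.154,1,0,0,0,0,0.7],[-0.154,1,0,0,0,0,0.7],[-0.154,1,0,0,0,0,0.7],[-0.154,1,0,0,0,0,0.7],[-0.154,1,0,0,0,0,0.7]]]}}

```text
t: 18.0
ee_pos: [468.0, -142.4, 312.3]
orientation: [-2.318, -2.12, 0.0]
ft_force: [0.6, 0.1, 0.0]
width: 61.5
grasp_force: 0.0
```

```bash
python3 look.py round h4 507 -391 4; python3 look.py finger - 352 310 4
```

```text
18.0 [ 468.  -142.4  312.3] [-2.3179e+00 -2.1198e+00  4.0000e-04] 61.5 [0.6 0.1 0. ]
top [ 5.0849e+02 -3.9185e+02  4.2000e+00  9.0000e-02]
scene [ 5.0846e+02 -3.9504e+02  1.3290e+01  1.3000e-01]
18.1 [ 467.1 -140.4  311.9] [-2.3118e+00 -2.1223e+00  2.0000e-03] 61.3 [-0.5 -0.9 -0.4]
top [3.5318e+02 3.1448e+02 1.6371e+02 7.0000e-02]
scene [ 3.5301e+02  3.1018e+02 -1.4510e+01  1.0000e-01]
```

View pics/h4.png

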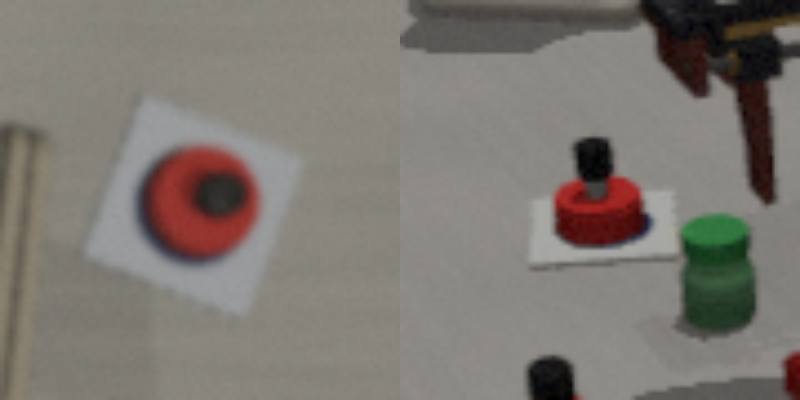

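{"name": "step_arm", "arguments": {"targets": [[[-0.024,0.636,-0.2,0,0,0,0.7],[0,0,-0.6,0,0,0,0.7],[0,0,-0.6,0,0,0,0.7],[0,0,-0.5,0,0,0,0.7],[0,0,-0.09,0,0,0,0.7]]]}}

```text
t: 18.82
ee_pos: [467.3, -113.1, 211.7]
orientation: [-2.318, -2.118, 0.002]
ft_force: [0.2, -0.3, 1.8]
width: 61.2
grasp_force: 0.0
```

{"name": "step_arm", "arguments": {"targets": [[[0,0,0,0,0,0,0.7],[0,0,0,0,0,0,0],[0,0,0,0,0,0,0],[0,0,0,0,0,0,0],[0,0,0,0,0,0,0]]]}}

```text
t: 19.45
ee_pos: [467.6, -112.1, 213.4]
orientation: [2.318, 2.12, 0.0]
ft_force: [-0.8, -0.7, 0.5]
width: 25.5
grasp_force: 30.1
```

{"name": "step_arm", "arguments": {"targets": [[[0,0,0.4,0,0,0,0],[0,0,0.5,0,0,0,0],[0,0,0.5,0,0,0,0],[0,0,0.5,0,0,0,0],[0,0,0.1,0,0,0,0]]]}}

```text
t: 20.08
ee_pos: [467.9, -112.2, 314.4]
orientation: [2.316, 2.119, 0.002]
ft_force: [-0.4, 0.6, -0.5]
width: 25.4
grasp_force: 30.0
```

{"name": "step_arm", "arguments": {"targets": [[[-0.124,0.923,0,0,0,0.295,0],[-0.124,0.923,0,0,0,0.295,0],[-0.124,0.923,0,0,0,0.295,0],[-0.124,0.923,0,0,0,0.295,0],[-0.124,0.923,0,0,0,0.295,0]]]}}

```text
t: 20.7
ee_pos: [435.9, 120.0, 312.3]
orientation: [-2.205, -2.237, 0.002]
ft_force: [1.1, 0.1, -1.0]
width: 25.2
grasp_force: 30.0
```

{"name": "step_arm", "arguments": {"targets": [[[0,0,-0.5,0,0,0,0],[0,0,-0.6,0,0,0,0],[0,0,-0.4,0,0,0,0],[0,0,-0.1,0,0,0,0],[0,0,0,0,0,0,0]]]}}

```text
t: 21.32
ee_pos: [436.4, 118.5, 232.8]
orientation: [-2.205, -2.237, 0.001]
ft_force: [0.4, -0.1, -0.9]
width: 25.6
grasp_force: 30.0
```

{"name": "step_arm", "arguments": {"targets": [[[0,0,-0.15,0,0,0,0],[0,0,-0.1,0,0,0,0],[0,0,-0.06,0,0,0,0],[0,0,0,0,0,0,0],[0,0,0,0,0,0,0]]]}}

```text
t: 21.95
ee_pos: [436.6, 118.6, 217.8]
orientation: [2.206, 2.237, 0.0]
ft_force: [0.7, 0.4, -1.4]
width: 25.3
grasp_force: 30.0
```

{"name": "step_arm", "arguments": {"targets": [[[0,0,0,0,0,0,0.7],[0,0,0,0,0,0,0.7],[0,0,0,0,0,0,0.7],[0,0,0,0,0,0,0.7],[0,0,0,0,0,0,0.7]]]}}

```text
t: 22.58
ee_pos: [436.6, 118.6, 217.7]
orientation: [-2.206, -2.237, -0.0]
ft_force: [-0.4, 0.4, 0.1]
width: 61.4
grasp_force: 0.0
```

{"name": "step_arm", "arguments": {"targets": [[[0,0,0.4,0,0,0,0.7],[0,0,0.5,0,0,0,0.7],[0,0,0.5,0,0,0,0.7],[0,0,0.5,0,0,0,0.7],[0,0,0,0,0,0,0.7]]]}}

```text
t: 23.2
ee_pos: [437.1, 118.7, 314.1]
orientation: [2.204, 2.236, 0.005]
ft_force: [0.0, -0.5, 0.4]
width: 62.0
grasp_force: 0.0
```

{"name": "step_arm", "arguments": {"targets": [[[0.406,-0.513,0,0,0,0,0.7],[0.406,-0.513,0,0,0,0,0.7],[0.406,-0.513,0,0,0,0,0.7],[0.406,-0.513,0,0,0,0,0.7],[0.406,-0.513,0,0,0,0,0.7]]]}}

```text
t: 23.82
ee_pos: [538.3, -10.6, 311.3]
orientation: [-2.205, -2.236, 0.002]
ft_force: [0.7, -0.3, -0.3]
width: 61.4
grasp_force: 0.0
```

{"name": "step_arm", "arguments": {"targets": [[[0.406,-0.513,0,0,0,0,0.7],[0.406,-0.513,0,0,0,0,0.7],[0.406,-0.513,0,0,0,0,0.7],[0.406,-0.513,0,0,0,0,0.7],[0.406,-0.513,0,0,0,0,0.7]]]}}

```text
t: 24.45
ee_pos: [639.8, -138.7, 310.9]
orientation: [-2.205, -2.236, 0.002]
ft_force: [-0.3, -0.1, 0.2]
width: 61.5
grasp_force: 0.0
```

```bash
python3 look.py square h5 437 119 4
```

```text
24.45 [ 639.8 -138.7  310.9] [-2.2046e+00 -2.2357e+00  1.6000e-03] 61.5 [-0.3 -0.1  0.2]
top [4.3743e+02 1.1974e+02 3.1700e+00 8.0000e-02]
scene [4.3800e+02 1.1733e+02 9.3420e+01 8.0000e-02]
```

View pics/h5.png

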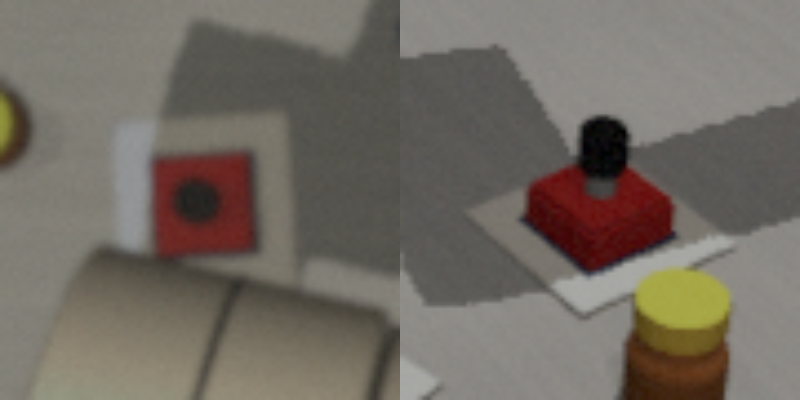

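The square sits within 0.5 mm of its outline. Next is the flower.

{"name": "step_arm", "arguments": {"targets": [[[0,0,-0.5,0,0,0,0.7],[0,0,-0.5,0,0,0,0.7],[0,0,-0.5,0,0,0,0.7],[0,0,-0.4,0,0,0,0.7],[0,0,-0.09,0,0,0,0.7]]]}}

```text
t: 25.18
ee_pos: [638.6, -137.4, 211.1]
orientation: [-2.203, -2.235, 0.003]
ft_force: [-0.6, -0.3, 0.0]
width: 61.6
grasp_force: 0.0
```

{"name": "step_arm", "arguments": {"targets": [[[0,0,0,0,0,0,0.7],[0,0,0,0,0,0,0],[0,0,0,0,0,0,0],[0,0,0,0,0,0,0],[0,0,0,0,0,0,0]]]}}

```text
t: 25.8
ee_pos: [639.6, -137.9, 213.4]
orientation: [2.206, 2.237, 0.0]
ft_force: [0.5, -0.6, 0.7]
width: 25.6
grasp_force: 30.1
```

{"name": "step_arm", "arguments": {"targets": [[[0,0,0.4,0,0,0,0],[0,0,0.5,0,0,0,0],[0,0,0.5,0,0,0,0],[0,0,0.5,0,0,0,0],[0,0,0.1,0,0,0,0]]]}}

```text
t: 26.42
ee_pos: [640.2, -138.1, 316.1]
orientation: [2.203, 2.234, 0.004]
ft_force: [0.6, -0.7, -1.6]
width: 25.6
grasp_force: 30.0
```

{"name": "step_arm", "arguments": {"targets": [[[-0.019,0.566,0,0,0,-0.952,0],[-0.019,0.566,0,0,0,-0.952,0],[-0.019,0.566,0,0,0,-0.952,0],[-0.019,0.566,0,0,0,-0.952,0],[-0.019,0.566,0,0,0,-0.952,0]]]}}

```text
t: 27.05
ee_pos: [634.4, 4.5, 312.7]
orientation: [-2.547, -1.838, 0.001]
ft_force: [0.3, -0.0, -1.2]
width: 25.1
grasp_force: 30.0
```

{"name": "step_arm", "arguments": {"targets": [[[-0.019,0.566,0,0,0,-0.952,0],[-0.019,0.566,0,0,0,-0.952,0],[-0.019,0.566,0,0,0,-0.952,0],[-0.019,0.566,0,0,0,-0.952,0],[-0.019,0.566,0,0,0,-0.952,0]]]}}

```text
t: 27.68
ee_pos: [629.7, 146.0, 312.7]
orientation: [-2.816, -1.392, 0.002]
ft_force: [0.2, -1.0, -0.3]
width: 25.0
grasp_force: 30.0
```

{"name": "step_arm", "arguments": {"targets": [[[0,0,-0.5,0,0,0,0],[0,0,-0.6,0,0,0,0],[0,0,-0.4,0,0,0,0],[0,0,-0.1,0,0,0,0],[0,0,0,0,0,0,0]]]}}

```text
t: 28.3
ee_pos: [630.2, 145.0, 233.2]
orientation: [-2.815, -1.395, 0.0]
ft_force: [-0.2, 0.6, -0.6]
width: 25.6
grasp_force: 30.0
```

{"name": "step_arm", "arguments": {"targets": [[[0,0,-0.15,0,0,0,0],[0,0,-0.1,0,0,0,0],[0,0,-0.06,0,0,0,0],[0,0,0,0,0,0,0],[0,0,0,0,0,0,0]]]}}

```text
t: 28.92
ee_pos: [630.1, 145.1, 217.8]
orientation: [2.815, 1.395, 0.0]
ft_force: [0.4, 0.6, -0.8]
width: 25.2
grasp_force: 30.0
```

{"name": "step_arm", "arguments": {"targets": [[[0,0,0,0,0,0,0.7],[0,0,0,0,0,0,0.7],[0,0,0,0,0,0,0.7],[0,0,0,0,0,0,0.7],[0,0,0,0,0,0,0.7]]]}}

```text
t: 29.55
ee_pos: [630.0, 145.1, 217.7]
orientation: [-2.815, -1.395, 0.0]
ft_force: [0.7, 0.0, 0.3]
width: 61.1
grasp_force: 0.0
```

{"name": "step_arm", "arguments": {"targets": [[[0,0,0.4,0,0,0,0.7],[0,0,0.5,0,0,0,0.7],[0,0,0.5,0,0,0,0.7],[0,0,0.5,0,0,0,0.7],[0,0,0,0,0,0,0.7]]]}}

```text
t: 30.18
ee_pos: [630.9, 145.3, 316.0]
orientation: [2.814, 1.394, 0.008]
ft_force: [-0.3, -0.5, -0.4]
width: 61.3
grasp_force: 0.0
```

{"name": "step_arm", "arguments": {"targets": [[[-0.557,0.333,0,0,0,0,0.7],[-0.557,0.333,0,0,0,0,0.7],[-0.557,0.333,0,0,0,0,0.7],[-0.557,0.333,0,0,0,0,0.7],[-0.557,0.333,0,0,0,0,0.7]]]}}

```text
t: 30.8
ee_pos: [489.6, 228.7, 312.1]
orientation: [-2.815, -1.395, 0.001]
ft_force: [0.5, -0.3, 0.0]
width: 61.5
grasp_force: 0.0
```

{"name": "step_arm", "arguments": {"targets": [[[-0.557,0.333,0,0,0,0,0.7],[-0.557,0.333,0,0,0,0,0.7],[-0.557,0.333,0,0,0,0,0.7],[-0.557,0.333,0,0,0,0,0.7],[-0.557,0.333,0,0,0,0,0.7]]]}}

```text
t: 31.42
ee_pos: [350.4, 311.8, 312.2]
orientation: [2.815, 1.395, -0.001]
ft_force: [0.3, 0.2, 0.2]
width: 61.7
grasp_force: 0.0
```

```bash
python3 look.py flower h6 631 145 4
```

```text
31.425 [350.4 311.8 312.2] [ 2.8147e+00  1.3949e+00 -1.2000e-03] 61.7 [0.3 0.2 0.2]
top [6.3181e+02 1.4697e+02 1.7030e+01 7.0000e-02]
scene [6.3111e+02 1.4330e+02 1.7200e+01 9.0000e-02]
```

View pics/h6.png

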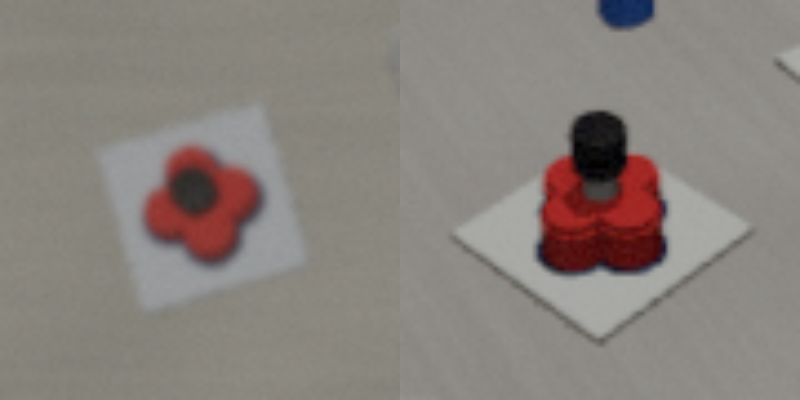

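The flower fits, within about 1°. Now I regrip the finger cutter and shift it by (−0.9, −2.7) mm.

{"name": "step_arm", "arguments": {"targets": [[[0,0,-0.5,0,0,0,0.7],[0,0,-0.5,0,0,0,0.7],[0,0,-0.5,0,0,0,0.7],[0,0,-0.31,0,0,0,0.7],[0,0,-0.1,0,0,0,0.7]]]}}

```text
t: 32.15
ee_pos: [351.7, 311.3, 216.3]
orientation: [2.815, 1.394, -0.002]
ft_force: [0.3, 0.4, -1.0]
width: 61.0
grasp_force: 0.0
```

{"name": "step_arm", "arguments": {"targets": [[[0,0,0,0,0,0,0.7],[0,0,0,0,0,0,0],[0,0,0,0,0,0,0],[0,0,0,0,0,0,0],[0,0,0,0,0,0,0]]]}}

```text
t: 32.78
ee_pos: [351.6, 311.6, 217.4]
orientation: [-2.815, -1.395, -0.001]
ft_force: [-0.5, 0.2, 2.4]
width: 25.3
grasp_force: 30.1
```

{"name": "step_arm", "arguments": {"targets": [[[0,0,0.1,0,0,0,0],[-0.018,-0.054,0,0,0,0,0],[0,0,0,0,0,0,0],[0,0,-0.09,0,0,0,0],[0,0,0,0,0,0,0]]]}}

```text
t: 33.4
ee_pos: [350.6, 308.8, 217.3]
orientation: [2.815, 1.395, -0.001]
ft_force: [0.2, 0.1, -1.6]
width: 25.5
grasp_force: 30.0
```

{"name": "step_arm", "arguments": {"targets": [[[0,0,0,0,0,0,0],[0,0,0,0,0,0,0.7],[0,0,0,0,0,0,0.7],[0,0,0,0,0,0,0.7],[0,0,0,0,0,0,0.7]]]}}

```text
t: 34.02
ee_pos: [350.7, 308.9, 217.7]
orientation: [-2.815, -1.395, -0.0]
ft_force: [-0.2, 0.1, 0.7]
width: 59.9
grasp_force: 0.0
```

{"name": "step_arm", "arguments": {"targets": [[[0,0,0.4,0,0,0,0.7],[0,0,0.5,0,0,0,0.7],[0,0,0.5,0,0,0,0.7],[0,0,0.5,0,0,0,0.7],[0,0,0,0,0,0,0.7]]]}}

```text
t: 34.65
ee_pos: [351.1, 309.3, 314.2]
orientation: [-2.814, -1.395, -0.006]
ft_force: [0.7, 0.4, 0.3]
width: 61.2
grasp_force: 0.0
```

{"name": "step_arm", "arguments": {"targets": [[[0.209,-0.935,0,0,0,0,0.7],[0.209,-0.935,0,0,0,0,0.7],[0.209,-0.935,0,0,0,0,0.7],[0.209,-0.935,0,0,0,0,0.7],[0.209,-0.935,0,0,0,0,0.7]]]}}

```text
t: 35.28
ee_pos: [402.7, 73.6, 311.8]
orientation: [-2.814, -1.395, 0.002]
ft_force: [-0.1, 0.8, -0.5]
width: 61.4
grasp_force: 0.0
```

{"name": "step_arm", "arguments": {"targets": [[[0.209,-0.935,0,0,0,0,0.7],[0.209,-0.935,0,0,0,0,0.7],[0.209,-0.935,0,0,0,0,0.7],[0.209,-0.935,0,0,0,0,0.7],[0.209,-0.935,0,0,0,0,0.7]]]}}

```text
t: 35.9
ee_pos: [455.0, -160.2, 311.6]
orientation: [-2.814, -1.394, 0.001]
ft_force: [0.6, 0.9, 0.6]
width: 61.4
grasp_force: 0.0
```

{"name": "step_arm", "arguments": {"targets": [[[0.209,-0.935,0,0,0,0,0.7],[0.209,-0.935,0,0,0,0,0.7],[0.209,-0.935,0,0,0,0,0.7],[0.209,-0.935,0,0,0,0,0.7],[0.209,-0.935,0,0,0,0,0.7]]]}}

```text
t: 36.52
ee_pos: [507.3, -393.8, 311.0]
orientation: [-2.813, -1.394, 0.001]
ft_force: [0.1, 0.6, -0.6]
width: 61.6
grasp_force: 0.0
```

```bash
python3 look.py finger - 352 310 4
```

```text
36.525 [ 507.3 -393.8  311. ] [-2.8134e+00 -1.3940e+00  1.1000e-03] 61.6 [ 0.1  0.6 -0.6]
top [3.5225e+02 3.1179e+02 1.6394e+02 7.0000e-02]
scene [3.5203e+02 3.0721e+02 1.6454e+02 1.0000e-01]
```

{"name": "step_arm", "arguments": {"targets": [[[0,0,-0.5,0,0,0,0.7],[0,0,-0.5,0,0,0,0.7],[0,0,-0.5,0,0,0,0.7],[0,0,-0.31,0,0,0,0.7],[0,0,-0.1,0,0,0,0.7]]]}}

```text
t: 37.25
ee_pos: [507.0, -391.7, 215.7]
orientation: [-2.813, -1.395, 0.002]
ft_force: [1.0, -0.2, 0.2]
width: 61.3
grasp_force: 0.0
```

{"name": "step_arm", "arguments": {"targets": [[[0,0,0,0,0,0,0.7],[0,0,0,0,0,0,0],[0,0,0,0,0,0,0],[0,0,0,0,0,0,0],[0,0,0,0,0,0,0]]]}}

```text
t: 37.88
ee_pos: [507.5, -392.4, 217.4]
orientation: [2.815, 1.395, 0.0]
ft_force: [-0.3, 0.0, 0.8]
width: 25.5
grasp_force: 30.1
```

{"name": "step_arm", "arguments": {"targets": [[[0,0,0.1,0,0,0,0],[-0.032,0.055,0,0,0,0,0],[0,0,0,0,0,0,0],[0,0,-0.09,0,0,0,0],[0,0,0,0,0,0,0]]]}}

```text
t: 38.5
ee_pos: [505.8, -389.6, 217.2]
orientation: [-2.814, -1.395, 0.0]
ft_force: [-0.3, -0.6, -0.9]
width: 25.6
grasp_force: 30.0
```

{"name": "step_arm", "arguments": {"targets": [[[0,0,0,0,0,0,0],[0,0,0,0,0,0,0.7],[0,0,0,0,0,0,0.7],[0,0,0,0,0,0,0.7],[0,0,0,0,0,0,0.7]]]}}

```text
t: 39.12
ee_pos: [505.8, -389.6, 217.7]
orientation: [2.815, 1.395, 0.0]
ft_force: [-1.1, -0.2, 0.3]
width: 60.2
grasp_force: 0.0
```

{"name": "step_arm", "arguments": {"targets": [[[0,0,0.4,0,0,0,0.7],[0,0,0.5,0,0,0,0.7],[0,0,0.5,0,0,0,0.7],[0,0,0.5,0,0,0,0.7],[0,0,0.6,0,0,0,0.7]]]}}

```text
t: 39.75
ee_pos: [505.7, -389.5, 344.8]
orientation: [2.814, 1.395, 0.0]
ft_force: [-0.4, -0.5, 0.1]
width: 61.5
grasp_force: 0.0
```

{"name": "step_arm", "arguments": {"targets": [[[-0.3,-0.8,0.5,0,0,0,0.7],[-0.3,-0.8,0.5,0,0,0,0.7],[-0.3,-0.8,0,0,0,0,0.7],[-0.3,-0.8,0,0,0,0,0.7],[-0.3,-0.8,0,0,0,0,0.7]]]}}

```text
t: 40.38
ee_pos: [430.1, -590.7, 394.7]
orientation: [2.813, 1.394, 0.0]
ft_force: [0.1, -0.0, 0.0]
width: 61.5
grasp_force: 0.0
```

```bash
python3 look.py finger - 352 310 4; python3 look.py round - 507 -391 4;python3 look.py square - 437 119 4;python3 look.py flower - 631 145 4
python3 -c "
from workcell import get_image
import cv2
cv2.imwrite('pics/endt.png',get_image('top')['pixels'][:,:,::-1]);cv2.imwrite('pics/ends.png',get_image('scene')['pixels'][:,:,::-1])"
```

```text
40.375 [ 430.1 -590.7  394.7] [2.8134e+00 1.3944e+00 5.0000e-04] 61.5 [ 0.1 -0.   0. ]
top [3.5233e+02 3.1198e+02 1.6413e+02 7.0000e-02]
scene [3.5201e+02 3.0717e+02 1.6447e+02 1.0000e-01]
40.475 [ 428.7 -592.8  394.2] [ 2.8147e+00  1.3888e+00 -7.0000e-04] 61.7 [ 1.1 -0.1  0.9]
top [ 5.0714e+02 -3.8936e+02  8.5400e+00  9.0000e-02]
scene [ 5.0755e+02 -3.9113e+02  3.4300e+00  1.1000e-01]
40.575 [ 430.3 -589.8  393.6] [2.8155e+00 1.3928e+00 6.0000e-04] 61.5 [-0.4 -0.3  0.2]
top [4.3795e+02 1.1998e+02 9.3580e+01 4.0000e-02]
scene [4.3747e+02 1.1666e+02 9.2540e+01 1.3000e-01]
40.675 [ 431.1 -588.6  393.3] [-2.8143e+00 -1.3958e+00 -5.0000e-04] 61.4 [-0.1  0.9  0.5]
top [6.3189e+02 1.4684e+02 1.7360e+01 7.0000e-02]
scene [6.3123e+02 1.4341e+02 1.0761e+02 9.0000e-02]
```

View pics/endt.png

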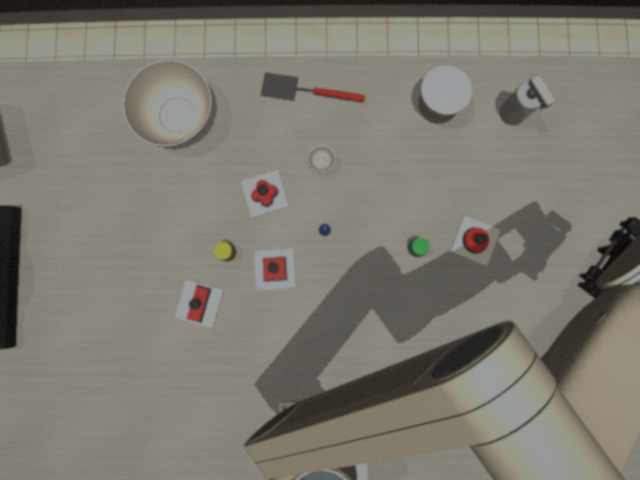

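View pics/ends.png

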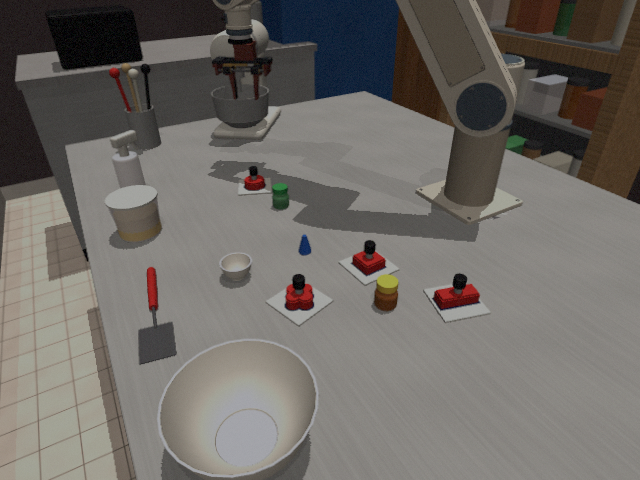

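All four cutters stand within about 1 mm and 1° of their outlines. The jars are where they were: amber at (224,251), green at (420,246). The arm is clear, so I'm handing in.

```bash
python3 -c "
from workcell import ctrl
print(ctrl.close_job())"
```

```text
the job is handed in; nothing more can be done
None
```

All four cutters are standing upright on their matching pads, centred and turned to fit within about 1 mm and 1° by the cameras; the jars were not disturbed, and the job was handed in at about 41 s.

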